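# Fit the sealed cover on the leak-tester's valve box and hold it down

## Task

The valve box on the bench stands open and its cover lies beside it: first turn the quarter-turn stud on the box's frame until its slotted wing lies in line with the long side of the box, so that the cover's slot can pass over it. Then fit the cover over the stud and the two locating pins and press it down against its springy seal until it sits flush on the frame all round, below the wing. Finish while still holding the cover pressed down like that, so that I can turn the stud across to lock it; leave the other things on the bench alone.

Things in the scene. Friction and masses are not known exactly. Their poses are not given: they have to be found in the camera images.
- box: Grey steel valve box bolted to the bench, 150 (x) by 240 (y, long side) by 75 mm high to its flat frame; origin: centre of the underside. On the frame: the stud at y -92; two pins (8 mm thick, 14 tall, tapered tops) at x -50 and +50, y +95; a 7 mm wide black seal round the 90 x 110 opening. A gauge sticks out 20 mm at -x, air ports 24 at +x, low feet 18 at the ends.
- wing (a point): Steel quarter-turn stud on the frame: a wing 30 mm long (its y), 10 wide (its x), 16 tall, driver slot along its top, on a thin neck. The point is the wing's centre, on the turning axis, 90 mm above the bench; the wing spans 7 to 23 mm above the frame. It starts askew and must lie along the box's y, either end first (within 0.2 rad the cover's slot passes).
- stud (a joint): Turn of the stud in rad, counter-clockwise seen from above: 0, pi and -pi are in line with the box's long side. It turns freely both ways and more than a full turn, with a light friction (0.05 N m), and stays where it is left.
- cover: Loose grey cover, 0.25 to 0.45 kg: plate 146 (x) by 236 (y) by 4 mm, handle on top; origin: centre of the plate's underside. Slot 16 (x) by 37 (y) at x 0, y -92 for the stud; 12 mm holes at x -50 and +50, y +95 for the pins. Lies flat on the bench, handle up. Fitted, its axes are along the box's, its origin over the box's and 75 mm above the bench.
- handle (a point): Centre of the grip bar of the cover's black pull handle, 37 mm above the plate's underside. The bar is 10 mm wide (x), 104 mm long (y) and 14 mm tall, with 26 mm free under it between its two legs (12 mm wide, at y -46 and +46 mm).
- seal (a joint): How far the rubber seal is pressed in, m: 0 free, when it stands 5 mm above the frame; 0.005 when the cover is flush. It pushes back with 6 N at first and 12 N when flush, more than the cover's weight, so the cover rises 5 mm again when it is not held down.
- shell_a: Chromed tap shell, bell-shaped, 62 mm across the foot, 74 mm tall; origin: centre of the underside. Leave alone.
- shell_b: Second chromed tap shell, same size. Leave alone.
- tray: Grey parts tray 110 x 160 x 40 mm; origin: centre of the underside. Leave alone.
- driver: Screwdriver with a blue handle lying on the bench. Leave alone.

How it is judged (in metres and radians):
On the way, in this order (a step that is already met when the one before it is completed fails the run):
1. the stud's wing lies in line with the box's long side (within 0.2 rad), the cover not yet on the box (angle between the y axis of wing and the y axis of box, either way round below 0.2 rad and horizontal distance between cover and box above 0.1 m), for 0.2 s.
2. the cover is down over the stud and the pins, on the seal or lower (horizontal distance between cover and box below 0.006 m and angle between the y axis of cover and the y axis of box, either way round below 0.06 rad and z of cover in the frame of box between 0.071 and 0.083 m), for 0.1 s.
At the end, for the whole second after the job is handed in: The cover sits over the stud and pins (within 6 mm and 0.06 rad), flush on the frame (within 2 mm, tilted less than 0.02 rad), still and pressed on with more than 8 N, the robot's fingers still holding it down (more than 4 N), the wing in line with the slot (within 0.22 rad) (angle between the y axis of wing and the y axis of box, either way round below 0.22 rad and horizontal distance between cover and box below 0.006 m and angle between the y axis of cover and the y axis of box, either way round below 0.06 rad and z of cover in the frame of box between 0.071 and 0.077 m and angle between cover's own z axis and vertical below 0.02 rad and linear speed of cover below 0.02 m/s and contact force between cover and box above 8 N and contact force between the fingers and cover above 4 N); the arm keeps its last pose, push and grip.
It fails at once if a tap shell, the tray or the screwdriver is moved by more than 25 mm (distance of any of shell_a, shell_b, tray, driver from where it was at the start of the episode above 0.025 m).
It also fails if it takes over 53 s, if anything falls off the work surface, if the arm or the gripper's body presses on something with over 40 N, if the wrist force passes 120 N, or if a joint passes its speed limit or range.

## Robot

A 6-joint arm with a two-finger parallel gripper is mounted at the origin on the work surface. World frame = base frame: x ahead of the robot, y to its left, z up, the work surface at z = 0. Lengths are in mm, angles in rad, forces in N, time in s.
With the tool pointing down it reaches from about 350 to 875 mm from the base axis. Payload 4.2 kg.
Tool frame: the origin (TCP) lies at the very end of the fingers, on their centre line; the grasp point (between the pads) lies 19 mm behind it; z points along the fingers, y is the line along which they close (so a half turn about z gives the same grasp; the last joint's range is limited). The gripper opens to 85 mm and grips with 20 to 120 N. Pads are 22 mm wide; open, the fingers measure 114 mm over their backs; the gripper's body (76 mm by 85 mm) begins 54 mm behind the grasp point. The pads swing forward as they close: fully open they stand 13 mm farther back than shut.
Start: joints at [1.565, 0.385, 0.008, 0, -1.194, -0.259], TCP at [163.541, 603.203, 231.312] pointing down, gripper open.
Joint ranges: [-3.14, 3.14], [-1.21, 2.06], [-1.07, 1.41], [-3.16, 2.05], [-2.99, -0.16], [-3.1, 3.1]. Speed limits (rad/s): [2.79, 2.79, 3.14, 3.14, 3.14, 3.14].

## Interface

Orientations are given as a unit quaternion [x, y, z, w].
In Python, from bench import read_state, get_image, camera_model, job_done gives the robot as it stands.
- The arm moves only by the shell command python3 -m handwheel 'ROWS'. ROWS is JSON, a list of rows, each a list of 7 numbers: the shift along the tool's x, y, z in m, then the turn, a rotation vector about the tool's x, y, z in rad, then the gripper's target within -1 to 1 (fully open at 1, half-way at 0, shut at -1). In form: [[dx, dy, dz, wx, wy, wz, jaw], ...]. A call has 1 to 10 rows; each row is the pose to reach, as a shift and turn from the pose commanded when the call began, along the tool's axes at that moment; what a row does not reach only later rows make up. A row lasts 1/8 s, in which the tool goes at most 62.5 mm and 10.7 degrees, less where a joint would pass 70% of its speed; a pose out of reach is approached as far as the arm can. A call with a gripper value outside its range is refused whole. The fingers move at their own pace and stop on an object; the grip force is fixed at half the most. Time passes only in rows, so rows that repeat a pose let the fingers close. It gives the time, the measured TCP pose, the force, the opening and the grip force at its end, in the units of the state.
- read_state(): the state, without advancing time (a new reading comes with each control period).
- get_image(name): name is "scene" or "top" or "wrist"; returns (picture, depth): 384x512x3 uint8, blue, green, red; 384x512 float32, mm along the optical axis (not along the pixel's ray), 0 where there is no reading.
- camera_model(name): a dict with "K" (3x3 intrinsics, pixels), "rvec" (rotation vector, rad) and "tvec" (3), from world to camera coordinates, as OpenCV has them; the wrist camera has in their place "hand_eye" (4x4, takes a point from camera to tool coordinates, whose origin is the TCP and whose axes are the flange's). Camera axes: x right, y down, z forward; pixel columns grow to the right and rows downward; lengths in mm; the calibration is good to about 2 mm. The wrist camera is an equidistant fisheye: a pixel r from the principal point sees the ray r / f radians off the axis. A picture is of the moment at which its call begins: read the wrist's pose just before it. camera_model takes no time and is no camera call.
- job_done(): hands the job in; it is judged then, once.
The state is a dict: "clock": time; "joints": joint angles; "joint_vel": joint speeds; "joint_efforts": joint torques, N m; "position": TCP position; "ee_rot": TCP orientation; "contact_force": force on the tool from outside, world axes, zero at the start; "wrist_torque": the same for the moment, N m; "gripper_width": finger opening in mm; "grasp_force": force on a finger pad.
Only numpy, scipy, OpenCV 4.12 (cv2) and the standard library are available. Lean on these libraries where they do the work, as an engineer would, in place of code of your own. Each camera call takes 0.05 s, during which the arm holds its last target. There are 200 camera calls.

## Working session

There is one attempt and no reset: what is moved stays moved. The work goes in short steps, Python scripts to look and compute and a shell command to move; the robot and the scene stay as the last step left them, time stands still between calls to the robot, and variables do not carry over. Pictures are saved under pics/ and viewed, at most 10 in all, crops included, and the job is handed in when it is done.

```bash
mkdir -p pics; ls
python3 - <<'E'
from bench import *
import cv2,numpy as np
s=read_state();print({k:np.round(v,3).tolist() for k,v in s.items()})
for n in ["top","scene","wrist"]:
    im,d=get_image(n);cv2.imwrite(f"pics/{n}0.png",im);np.save(f"pics/{n}0.npy",d)
    print(n,{k:np.round(v,3).tolist() if not isinstance(v,str) else v for k,v in camera_model(n).items()})
E
```

```text
pics
{'clock': 0.0, 'joints': [1.565, 0.386, 0.007, -0.001, -1.194, -0.259], 'joint_vel': [-0.001, -0.001, -0.003, 0.0, 0.002, 0.001], 'joint_efforts': [0.0, -39.228, 18.84, 4.186, -0.005, -0.0], 'position': [163.404, 602.639, 230.214], 'ee_rot': [0.991, -0.132, -0.0, 0.001], 'contact_force': [-0.182, 0.945, 0.114], 'wrist_torque': [0.033, -0.004, -0.011], 'grasp_force': 0.0, 'gripper_width': 84.963}
top {'K': [[362.947, 0.0, 249.916], [0.0, 362.947, 199.711], [0.0, 0.0, 1.0]], 'rvec': [2.189, -2.163, 0.114], 'tvec': [12.387, 652.85, 1184.074]}
scene {'K': [[464.572, 0.0, 255.805], [0.0, 464.572, 181.21], [0.0, 0.0, 1.0]], 'rvec': [0.914, 2.282, -1.254], 'tvec': [435.315, -139.583, 1759.43]}
wrist {'K': [[297.319, 0.0, 254.317], [0.0, 297.319, 189.322], [0.0, 0.0, 1.0]], 'hand_eye': [[-0.001, -0.952, -0.305, 77.221], [1.0, -0.0, -0.001, 0.146], [0.001, -0.305, 0.952, -143.572], [0.0, 0.0, 0.0, 1.0]]}
```

View pics/top0.png

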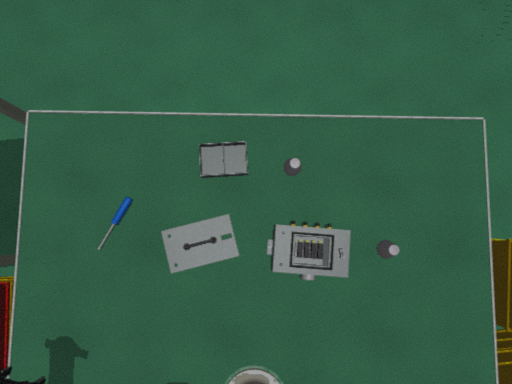

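View pics/scene0.png

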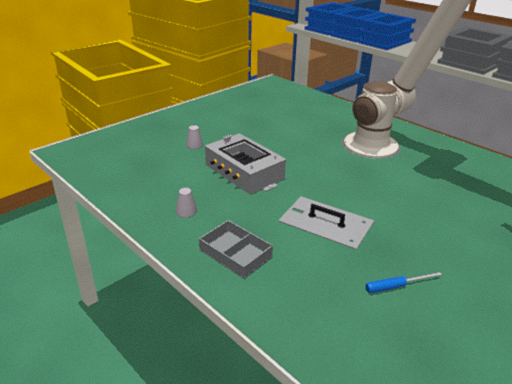

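The top view shows the box at about (311,250) with its stud at right (341,252), and the cover at (200,243) with its slot end at right (226,236). The shells are at (293,166) and (389,249), the tray at (223,160) and the driver at (115,222). The scene view agrees.

```bash
cat > h.py <<'E'
import cv2,numpy as np
from bench import *
from scipy.spatial.transform import Rotation as R
def cast(name,px,z,st=None):
    """pixels -> world points on plane z (mm)"""
    m=camera_model(name);K=np.array(m["K"]);px=np.atleast_2d(np.float64(px))
    if name=="wrist":
        T=np.array(m["hand_eye"]);u=(px-K[:2,2])/K[0,0];r=np.linalg.norm(u,axis=1)+1e-12
        d=np.c_[u/r[:,None]*np.sin(r)[:,None],np.cos(r)]
        Rw=R.from_quat(st["ee_rot"]).as_matrix()
        o=Rw@T[:3,3]+np.array(st["position"]);D=d@(Rw@T[:3,:3]).T
    else:
        Rm=cv2.Rodrigues(np.float64(m["rvec"]))[0];o=-Rm.T@np.float64(m["tvec"])
        D=np.c_[(px-K[:2,2])/K[0,0],np.ones(len(px))]@Rm
    return o+D*((z-o[2])/D[:,2])[:,None]
def to_tool(p,st):
    return R.from_quat(st["ee_rot"]).inv().apply(np.array(p)-np.array(st["position"]))
def snap(name,f):
    st=read_state();im,d=get_image(name);cv2.imwrite(f"pics/{f}.png",im);return st,im,d
E
python3 - <<'E'
from h import *
im=cv2.imread("pics/top0.png");hsv=cv2.cvtColor(im,cv2.COLOR_BGR2HSV)
m=((hsv[...,1]<50)&(hsv[...,2]>90)).astype(np.uint8)
m[:120]=0
cs,_=cv2.findContours(m,cv2.RETR_EXTERNAL,cv2.CHAIN_APPROX_NONE)
for c in cs:
    if cv2.contourArea(c)<800 : continue
    r=cv2.minAreaRect(c)
    for z in(4,75):
        w=cast("top",cv2.boxPoints(r),z)
        print(z,np.round(r[0]),np.round(w.mean(0)),np.round(np.linalg.norm(np.diff(w,axis=0),axis=1)),"ang",np.round(np.degrees(np.arctan2(*(w[1]-w[0])[1::-1])),1),np.round(np.degrees(np.arctan2(*(w[2]-w[1])[1::-1])),1))
print(cast("top",[[341,252]],98),cast("top",[[226,236],[200,243]],4))
print(to_tool(cast("top",[[311,250]],75)[0],read_state()))
for s in [(390,249),(293,166),(115,222),(222,160)]:print(cast("top",[s],0))
x=im[205:290,150:365];cv2.imwrite("pics/c1.png",cv2.resize(x,None,fx=3.7,fy=3.7,interpolation=cv2.INTER_CUBIC))
E
```

```text
4 [311. 253.] [ 477. -189.    4.] [177. 260. 177.] ang -4.1 -93.7
75 [311. 253.] [ 481. -177.   75.] [167. 245. 167.] ang -4.1 -93.7
4 [199. 243.] [506. 189.   4.] [239. 148. 237.] ang -74.9 -164.7
75 [199. 243.] [507. 180.  75.] [226. 139. 223.] ang -74.9 -164.7
4 [223. 158.] [799. 115.   4.] [166. 111. 165.] ang -85.5 -175.8
75 [223. 158.] [784. 110.  75.] [157. 105. 155.] ang -85.5 -175.8
[[ 485.46853763 -266.01351691   98.        ]] [[530.70346076  99.69411381   4.        ]
 [506.13230433 187.1341227    4.        ]]
[518.80703898 666.06528855 156.64541929]
[[ 493.1560139  -458.64138391    0.        ]]
[[ 775.09604992 -128.1211738     0.        ]]
[[573.71027457 478.37864209   0.        ]]
[[792.89924723 118.51019021   0.        ]]
```

View pics/c1.png

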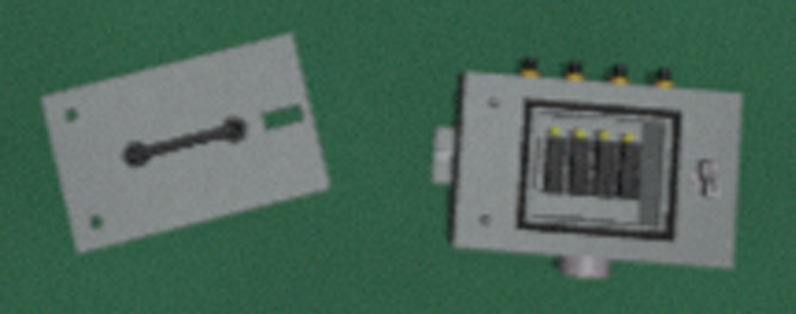

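The crop shows the wing near (707,178) lying almost across the box, and the pins at (493,103) and (485,220). The cover has its slot at (283,117) and its holes at (71,114) and (96,222). I'm moving over the stud for a close look.

```bash
python3 -m handwheel '[[0.396,0.362,0,0,0,0,1],[0.396,0.362,0,0,0,0,1],[0.396,0.362,0,0,0,0,1],[0.396,0.362,0,0,0,0,1],[0.396,0.362,0,0,0,0,1],[0.396,0.362,0,0,0,0,1],[0.396,0.362,0,0,0,0,1],[0.396,0.362,0,0,0,0,1],[0.396,0.362,0,0,0,0,1]]'
python3 -m handwheel '[[0.143,0.392,0,0,0,0,1],[0.143,0.392,0,0,0,0,1],[0.143,0.392,0,0,0,0,1],[0.143,0.392,0,0,0,0,1],[0.143,0.392,0,0,0,0,1],[0.143,0.392,0,0,0,0,1],[0.143,0.392,0,0,0,0,1],[0.143,0.392,0,0,0,0,1]]'
python3 - <<'E'
from h import *
import json
st,im,d=snap("wrist","w1");np.save("pics/w1.npy",d)
json.dump({k:np.array(v).tolist() for k,v in st.items()},open("pics/w1.json","w"))
E
```

```text
clock: 1.27
position: [451.7, 147.8, 231.2]
ee_rot: [0.991, -0.133, -0.0, 0.0]
contact_force: [-0.9, 1.0, -1.2]
gripper_width: 85.1
grasp_force: 0.0
clock: 2.28
position: [486.0, -268.1, 230.3]
ee_rot: [0.991, -0.134, -0.001, -0.0]
contact_force: [-0.6, 0.6, 0.9]
gripper_width: 85.5
grasp_force: 0.0
```

View pics/w1.png

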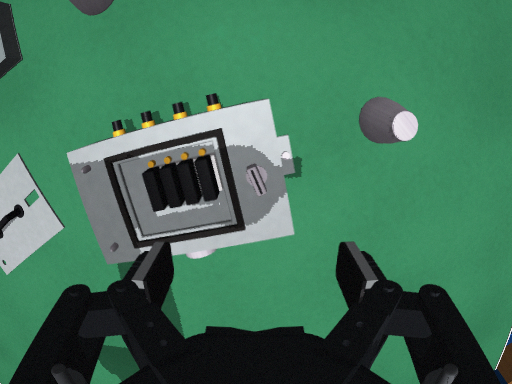

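The wrist view shows the box frame corners near (68,153), (270,100), (294,235) and (110,263). The wing is at (257,180) with its slot running from about (251,168) to (264,193), and shell_b is at (390,120).

Run:
```python
from h import *
import json
st=json.load(open("pics/w1.json"));im=cv2.imread("pics/w1.png")
hsv=cv2.cvtColor(im,cv2.COLOR_BGR2HSV)
# seal: dark ring; outer contour min rect at z=80
v=(hsv[...,2]<75).astype(np.uint8);v[:125]=0;v[250:]=0;v[:,:100]=0;v[:,248:]=0
cs,_=cv2.findContours(v,cv2.RETR_EXTERNAL,cv2.CHAIN_APPROX_NONE)
c=max(cs,key=cv2.contourArea)
w=cast("wrist",c[:,0,:],80,st)[:,:2]
r=cv2.minAreaRect(np.float32(w));print("seal",r,cv2.boundingRect(c))
g=cast("wrist",[[68,153],[270,100],[294,235],[110,263]],75,st)[:,:2]
print("corners",g.round(1).tolist(),g.mean(0),np.linalg.norm(np.diff(g,axis=0),axis=1))
for a,b in((0,1),(3,2),(1,2),(0,3)):print(np.degrees(np.arctan2(*(g[b]-g[a])[::-1])))
p=cast("wrist",[[251,168],[264,193],[257,180]],98,st)[:,:2];print("slot",p,np.degrees(np.arctan2(*(p[1]-p[0])[::-1])))
p=cast("wrist",[[87,170],[115,247]],89,st);print("pins",p)
x1=cv2.resize(im[140:220,210:310],None,fx=6,fy=6,interpolation=cv2.INTER_CUBIC)
cv2.imwrite("pics/c2.png",x1)
```

```text
seal ((484.24066162109375, -176.642822265625), (137.6823272705078, 120.6297378540039), 86.33072662353516) (104, 128, 141, 122)
corners [[569.5, -63.9], [553.5, -302.6], [404.0, -291.5], [421.4, -56.8]] [ 487.10346166 -178.6820136 ] [239.24870308 149.87349239 235.2998875 ]
-93.85322578397596
-94.25364643866077
175.7411915049901
177.26515973081402
slot [[ 496.57549356 -267.45516624]
 [ 468.96996477 -272.92339776]
 [ 483.55557106 -269.81811557]] -168.79562690722432
pins [[543.22438429 -91.88978448  89.        ]
 [447.19023515 -85.88736167  89.        ]]
```

View pics/c2.png

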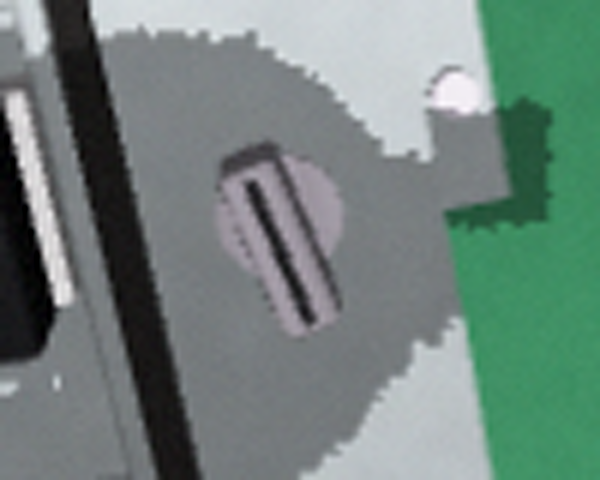

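```bash
python3 -m handwheel '[[-0.002,0.003,0.05,0,0,-0.19,0.2],[-0.002,0.003,0.1,0,0,-0.4,0.2],[-0.002,0.003,0.1,0,0,-0.4,0.2],[-0.002,0.003,0.1,0,0,-0.4,0.2]]'
python3 - <<'E'
from h import *
import json
st,im,d=snap("wrist","w2")
json.dump({k:np.array(v).tolist() for k,v in st.items()},open("pics/w2.json","w"))
K=camera_model("wrist")
x=im[100:300,130:380];cv2.imwrite("pics/c3.png",cv2.resize(x,None,fx=3,fy=3,interpolation=cv2.INTER_CUBIC))
E
```

```text
clock: 2.82
position: [485.2, -267.8, 133.3]
ee_rot: [0.998, 0.067, 0.001, 0.001]
contact_force: [-0.2, -0.6, -0.4]
gripper_width: 50.9
grasp_force: 0.0
```

View pics/c3.png

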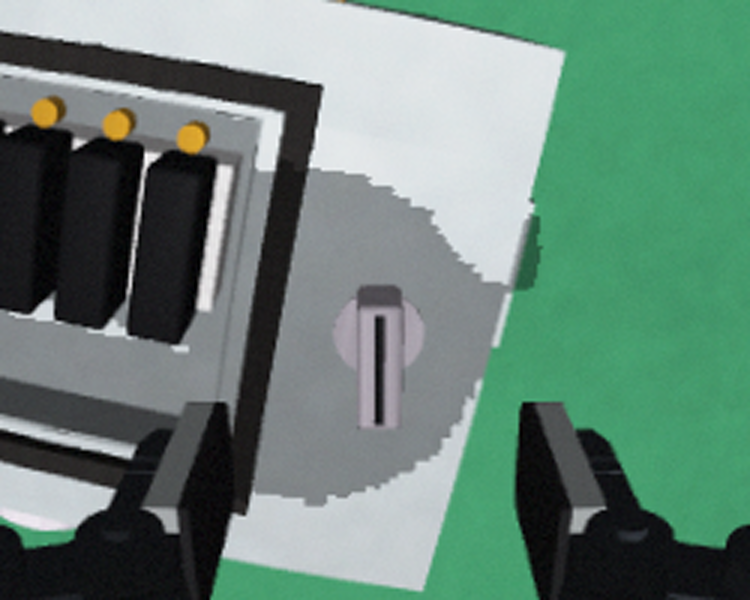

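The wing now stands upright in the view, aligned with the tool, with slot centre at crop (379,368). The frame corners are at crop (565,50) and (423,590).

Run:
```python
from h import *
import json
st=json.load(open("pics/w2.json"))
f=lambda c,z:cast("wrist",np.array(c)/3.+[130,100],z,st)
w=f([[379,315],[379,425],[379,368]],98);print(w.round(1),to_tool(w[2],st).round(1),np.degrees(np.arctan2(*(w[0]-w[1])[1::-1])))
g=f([[565,50],[423,590]],75);print(g.round(1),np.degrees(np.arctan2(*(g[0]-g[1])[1::-1])))
s=f([[323,86],[240,515]],80);print(s.round(1),np.degrees(np.arctan2(*(s[0]-s[1])[1::-1])))
u=np.array([np.cos(np.radians(-4)),np.sin(np.radians(-4))]);v=np.array([-u[1],u[0]])
print("c from corners",g[:,:2].mean(0)+120*v,"from wing",w[2,:2]+92*v)
```

```text
[[ 494.8 -267.4   98. ]
 [ 468.5 -271.    98. ]
 [ 482.5 -269.1   98. ]] [-3.   0.8 35.3] 7.821723495952985
[[ 555.4 -302.1   75. ]
 [ 405.1 -292.5   75. ]] -3.683354286854454
[[ 539.7 -248.9   80. ]
 [ 427.1 -239.8   80. ]] -4.5926243280859635
c from corners [ 488.62517658 -177.58382486] from wing [ 488.87414626 -177.29150924]
```

```bash
python3 -m handwheel '[[-0.003,0.001,0.049,0,0,0,0.1],[-0.003,0.001,0.049,0,0,0,0.1],[-0.003,0.001,0.049,0,0,0,-0.4],[-0.003,0.001,0.049,0,0,0,-1],[-0.003,0.001,0.049,0,0,0,-1],[-0.003,0.001,0.049,0,0,0,-1],[-0.003,0.001,0.049,0,0,0,-1],[-0.003,0.001,0.049,0,0,0,-1]]'
```

```text
clock: 3.88
position: [482.4, -269.5, 84.8]
ee_rot: [0.998, 0.068, 0.002, 0.001]
contact_force: [-0.5, 3.0, 6.4]
gripper_width: 8.2
grasp_force: 60.5
```

```bash
python3 -m handwheel '[[0,0,0,0,0,0.18,-1],[0,0,0,0,0,0.36,-1],[0,0,0,0,0,0.54,-1],[0,0,0,0,0,0.72,-1],[0,0,0,0,0,0.9,-1],[0,0,0,0,0,1.08,-1],[0,0,0,0,0,1.26,-1],[0,0,0,0,0,1.44,-1],[0,0,0,0,0,1.62,-1],[0,0,0,0,0,1.78,-1]]'
python3 -m handwheel '[[0,0,0,0,0,0,-1],[0,0,0,0,0,0,-1]]'
python3 -m handwheel '[[0,0,0,0,0,0,0],[0,0,0,0,0,0,0],[0,0,0,0,0,0,0],[0,0,-0.06,0,0,0,0.2],[0,0,-0.1,0,0,0,0.2],[0,0,-0.13,0,0,0,0.5],[0,0,-0.13,0,0,0,1],[0,0,-0.13,0,0,0,1]]'
python3 - <<'E'
from h import *
import json
st,im,d=snap("wrist","w3")
json.dump({k:np.array(v).tolist() for k,v in st.items()},open("pics/w3.json","w"))
print(R.from_quat(st["ee_rot"]).as_matrix().round(3)[:, 0])
E
```

```text
clock: 5.12
position: [483.2, -268.6, 84.8]
ee_rot: [-0.679, 0.734, -0.002, 0.002]
contact_force: [2.1, 7.0, 6.0]
gripper_width: 8.3
grasp_force: 60.5
clock: 5.38
position: [483.2, -268.6, 84.8]
ee_rot: [-0.681, 0.733, -0.002, 0.002]
contact_force: [2.3, 7.4, 6.6]
gripper_width: 8.1
grasp_force: 60.6
clock: 6.38
position: [480.2, -269.2, 211.5]
ee_rot: [-0.68, 0.733, 0.001, -0.0]
contact_force: [-0.4, -0.0, -0.5]
gripper_width: 85.5
grasp_force: 0.0
[-0.074 -0.997 -0.001]
```

View pics/w3.png

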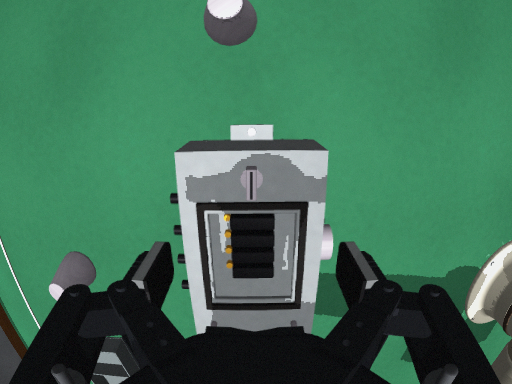

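The wing's slot at (251,168–198) is now parallel to the box sides, so the stud is in line. Going to the cover.

```bash
python3 -m handwheel '[[-0.06,0.001,0,0,0,0,1],[-0.12,0.002,0,0,0,-0.1,1],[-0.18,0.003,0,0,0,-0.2,1],[-0.24,0.004,0,0,0,-0.335,1],[-0.457,0.008,0,0,0,-0.335,1],[-0.457,0.008,0,0,0,-0.335,1],[-0.457,0.008,0,0,0,-0.335,1],[-0.457,0.008,0,0,0,-0.335,1],[-0.457,0.008,0,0,0,-0.335,1],[-0.457,0.008,0,0,0,-0.335,1]]'
python3 - <<'E'
from h import *
import json
st,im,d=snap("wrist","w4")
json.dump({k:np.array(v).tolist() for k,v in st.items()},open("pics/w4.json","w"))
E
```

```text
clock: 7.68
position: [506.1, 186.2, 211.2]
ee_rot: [0.793, -0.609, -0.0, 0.001]
contact_force: [1.1, -0.0, 0.8]
gripper_width: 85.7
grasp_force: 0.0
```

View pics/w4.png

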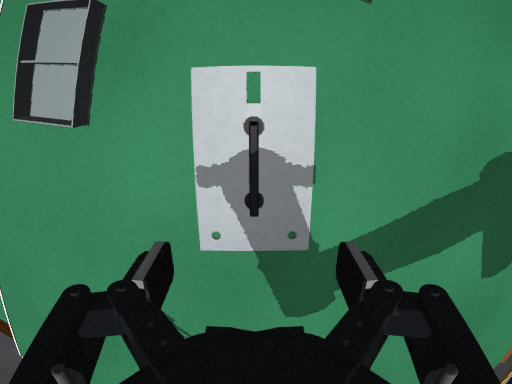

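The cover is upright in the view, with its slot at (253,87), holes at (216,235) and (292,235), and the handle bar running along column 254 from 120 to 216.

Run:
```python
from h import *
import json
st=json.load(open("pics/w4.json"));im=cv2.imread("pics/w4.png");hsv=cv2.cvtColor(im,cv2.COLOR_BGR2HSV)
m=((hsv[...,1]<90)&(hsv[...,2]>60)|(hsv[...,2]<45)).astype(np.uint8);
g=(1-m)
n,l,s,c=cv2.connectedComponentsWithStats(g)
P=[]
for i in range(n):
    if 20<s[i,4]<1500: print(s[i],c[i])
def cen(x,y):
    i=[i for i in range(1,n) if 20<s[i,4]<1500 and np.hypot(*(c[i]-[x,y]))<12][0];return c[i]
q=cast("wrist",[cen(253,87),cen(216,235),cen(292,235)],4,st)[:,:2]
h=(q[1]+q[2])/2;print(q.round(1),np.linalg.norm(h-q[0]),np.linalg.norm(q[1]-q[2]))
v=(h-q[0])/np.linalg.norm(h-q[0]);yaw=np.degrees(np.arctan2(v[1],v[0]))-90
o=(h-95*v+q[0]+92*v)/2
print("cover",o,"yaw",yaw,np.degrees(np.arctan2(*(q[2]-q[1])[::-1])))
r=cv2.minAreaRect(np.float32(cast("wrist",[[191,68],[316,67],[308,250],[201,250]],4,st)[:,:2]));print(r)
dk=(hsv[...,2]<45).astype(np.uint8);dk[:115]=0;dk[222:]=0;dk[:,:235]=0;dk[:,275:]=0
ys,xs=np.nonzero(dk);k=(ys>145)&(ys<185);b=cast("wrist",[[xs[k&(ys==y)].mean(),y] for y in range(146,185)],44,st)[:,:2]
d=b[-1]-b[0];print("bar",b.mean(0),np.degrees(np.arctan2(d[1],d[0]))-90, "offset ⟂",(o-b.mean(0))@[v[1],-v[0]])
T=R.from_quat(st["ee_rot"]).as_matrix();print(np.degrees(np.arctan2(T[1,0],T[0,0])))
print(to_tool([*o,18],st))
```

```text
[247  72  13  31 400] [253.0075  87.1125]
[ 30 116  13   6  26] [ 35.38461538 118.38461538]
[ 46 118  13   5  29] [ 51.06896552 120.03448276]
[249 130   3  20  27] [249.59259259 139.77777778]
[252 136   6  18  35] [255.08571429 145.91428571]
[249 157   1  28  28] [249.  170.5]
[213 232   7   6  37] [215.94594595 234.56756757]
[288 232   8   7  44] [291.77272727 234.81818182]
[  0 297  13  42 229] [  3.84716157 321.68122271]
[499 366  13  18 136] [506.61764706 377.03676471]
[440 370  18  14  33] [447.6969697  375.66666667]
[ 57 372  12  12  35] [ 63.05714286 376.28571429]
[[529.6  99.9]
 [529.1 293.2]
 [432.1 267.9]] 187.2077033315854 100.19262218609528
cover [505.48487076 188.79205129] yaw 15.171456744311953 -165.35376573455662
((504.6898193359375, 189.4188690185547), (146.18435668945312, 237.03025817871094), 15.136758804321289)
bar [507.84999244 181.1893865 ] 19.885218896608677 offset ⟂ -0.2930088275143202
-75.05975028474222
[ -2.81125351  -0.53315469 193.19884695]
```

```bash
python3 -m handwheel '[[-0.003,0,0.06,0,0,0,0.3],[-0.003,0,0.12,0,0,0,0.3],[-0.003,0,0.17,0,0,0,0.2],[-0.003,0,0.192,0,0,0,0],[-0.003,0,0.192,0,0,0,-0.5],[-0.003,0,0.192,0,0,0,-1],[-0.003,0,0.192,0,0,0,-1],[-0.003,0,0.192,0,0,0,-1],[-0.003,0,0.192,0,0,0,-1],[-0.003,0,0.192,0,0,0,-1]]'
```

```text
clock: 8.98
position: [506.2, 189.8, 21.2]
ee_rot: [0.793, -0.609, 0.0, -0.0]
contact_force: [-1.7, -2.5, 6.8]
gripper_width: 8.6
grasp_force: 61.3
```

```bash
python3 -m handwheel '[[0,0,-0.03,0,0,0,-1],[0,0,-0.07,0,0,0,-1],[0,0,-0.12,0,0,0,-1],[0,0,-0.17,0,0,0,-1],[0,0,-0.17,0,0,0,-1],[0,0,-0.17,0,0,0,-1]]'
python3 - <<'E'
from h import *
import json
st,im,d=snap("wrist","w5")
json.dump({k:np.array(v).tolist() for k,v in st.items()},open("pics/w5.json","w"))
E
```

```text
clock: 9.72
position: [504.6, 189.6, 188.7]
ee_rot: [0.793, -0.609, -0.001, 0.001]
contact_force: [-0.4, -0.2, -4.1]
gripper_width: 8.9
grasp_force: 59.9
```

View pics/w5.png

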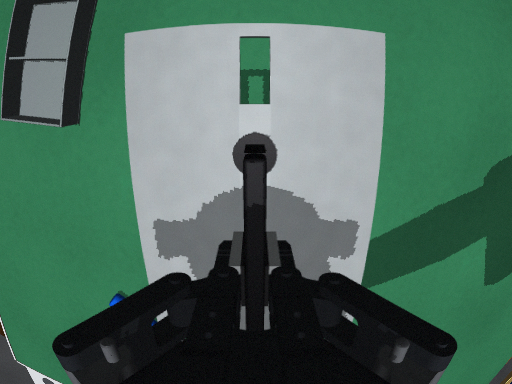

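The cover is held level: its slot spans (240–270, 37–104) and the front corners are at (124,33) and (385,33).

Run:
```python
from h import *
import json
st=json.load(open("pics/w5.json"))
I=dict(ee_rot=[0,0,0,1],position=[0,0,0])
for z in(15.2,17.2,19.2):
    c=cast("wrist",[[124,33],[385,33]],z,I)[:,:2];s=cast("wrist",[[240,37],[270,37],[270,104],[240,104]],z,I)[:,:2]
    print(z,"edge",c.round(1).tolist(),np.linalg.norm(c[1]-c[0]),"slot",s.mean(0),np.ptp(s,0),"yaw",np.degrees(np.arctan2(c[1,0]-c[0,0],c[1,1]-c[0,1])))
```

```text
15.2 edge [[118.3, -71.8], [118.1, 73.5]] 145.29647013035478 slot [92.16098282  1.14935633] [36.25230339 15.81842832] yaw -0.0534594867078125
17.2 edge [[118.8, -72.7], [118.6, 74.5]] 147.1267682494131 slot [92.34124895  1.15184413] [36.70897328 16.0176929 ] yaw -0.05345948670780724
19.2 edge [[119.3, -73.6], [119.1, 75.4]] 148.95706636847135 slot [92.52151509  1.15433193] [37.16564317 16.21695747] yaw -0.053459486707813045
```

Run:
```python
from h import *
import json
st=json.load(open("pics/w3.json"));im=cv2.imread("pics/w3.png")
gr=cv2.cvtColor(im,cv2.COLOR_BGR2GRAY);p=gr[160:206,240:265]
ys,xs=np.nonzero(p<70);print("slot px",xs.mean()+240,ys.min()+160,ys.max()+160)
sp=[xs.mean()+240,(ys.min()+ys.max())/2+160]
w=cast("wrist",[sp],98,st)[0];print("wing",w)
d=(gr<60).astype(np.uint8);d[:199]=0;d[311:]=0;d[:,:190]=0;d[:,312:]=0
for row in (206,):pass
pts=cast("wrist",[[177,153],[327,150]],75,st)[:,:2];e=pts[1]-pts[0]
yaw=np.degrees(np.arctan2(e[1],e[0]))
print(pts,np.linalg.norm(e),yaw,(yaw+180))
# seal outer left/right edges
L=[];Q=[]
for y in range(212,300,4):
    xs=np.nonzero(gr[y,180:330]<70)[0]+180;L.append([xs.min(),y]);Q.append([xs.max(),y])
for E_ in(L,Q):
    a=cast("wrist",E_,80,st)[:,:2].astype(np.float32);l=cv2.fitLine(a,cv2.DIST_HUBER,0,.01,.01).ravel();print("seal side",l,np.degrees(np.arctan2(l[1],l[0]))%180)
T=R.from_quat(st["ee_rot"]).as_matrix();print("tool x yaw",np.degrees(np.arctan2(T[1,0],T[0,0])))
```

```text
slot px 251.39080459770116 166 205
wing [ 482.1541513  -268.06365306   98.        ]
[[ 552.93080402 -299.77268674]
 [ 406.7629344  -291.60723107]] 146.39576761202727 176.80257786410908 356.8025778641091
seal side [ 7.2942823e-02  9.9733615e-01  5.4355347e+02 -1.9267754e+02] 85.81696
seal side [ 3.1354558e-01 -9.4957316e-01  4.2100348e+02 -1.7237474e+02] 108.27304
tool x yaw -94.27108295552692
```

```bash
python3 -m handwheel '[[0.02,0.006,0,0,0,0.03,-1],[0.055,0.017,0,0,0,0.08,-1],[0.1,0.031,0,0,0,0.13,-1],[0.145,0.045,0,0,0,0.18,-1],[0.19,0.059,0,0,0,0.23,-1],[0.235,0.073,0,0,0,0.28,-1],[0.28,0.087,0,0,0,0.333,-1],[0.32,0.099,0,0,0,0.333,-1],[0.34,0.105,0,0,0,0.333,-1],[0.35,0.108,0,0,0,0.333,-1]]'
python3 -m handwheel '[[0,0,0.02,0,0,0,-1],[0,0,0.035,0,0,0,-1],[0,0,0.035,0,0,0,-1],[0,0,0.035,0,0,0,-1]]'
python3 - <<'E'
from h import *
import json
st,im,d=snap("wrist","w6")
json.dump({k:np.array(v).tolist() for k,v in st.items()},open("pics/w6.json","w"))
T=R.from_quat(st["ee_rot"]).as_matrix();print("tool x yaw",np.degrees(np.arctan2(T[1,0],T[0,0])))
x=im[0:200,110:400];cv2.imwrite("pics/c6.png",cv2.resize(x,None,fx=2.7,fy=2.7,interpolation=cv2.INTER_CUBIC))
E
```

```text
clock: 11.02
position: [490.4, -177.7, 188.9]
ee_rot: [-0.68, 0.733, 0.001, -0.001]
contact_force: [-0.8, 0.1, -3.1]
gripper_width: 8.9
grasp_force: 59.9
clock: 11.52
position: [492.4, -175.9, 155.7]
ee_rot: [-0.682, 0.732, -0.0, 0.0]
contact_force: [0.2, 0.1, -3.6]
gripper_width: 8.7
grasp_force: 59.9
tool x yaw -94.07192234614344
```

View pics/c6.png

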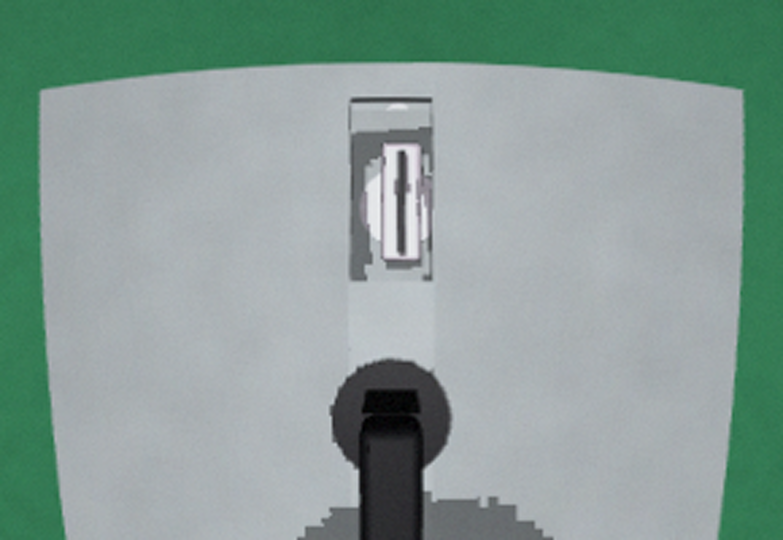

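The wing shows through the slot: its top spans crop (382–420, 142–262) inside the slot at (349–433, 98–281), parallel to it and slightly to the right.

Run:
```python
from h import *
import json
st=json.load(open("pics/w6.json"));print(st["position"],read_state()["position"])
I=dict(ee_rot=[0,0,0,1],position=[0,0,0]);f=lambda c,z:cast("wrist",np.array(c)/2.7+[110,0],z,I)[:,:2]
s=f([[349,98],[433,98],[433,281],[349,281]],17.2);print("slot",s.mean(0),np.ptp(s,0))
for z in (55.5,57.5):
    w=f([[382,142],[420,142],[420,262],[382,262]],z);print(z,"wing",w.mean(0),np.ptp(w,0),"move",w.mean(0)-s.mean(0))
e=f([[40,90],[743,90]],17.2);print(e,e.mean(0),"wing yaw vs tool",f([[402,150],[402,255]],56))
```

```text
[492.3713203340729, -175.94362359698675, 155.67903641655613] [ 492.48874028 -175.96422809  155.95712024]
slot [92.80301424  1.17390336] [37.15002857 16.61312298]
55.5 wing [92.95840214  3.63843751] [30.00868493  9.27612534] move [0.1553879  2.46453415]
57.5 wing [93.106875    3.66475402] [30.31016841  9.36931831] move [0.30386076 2.49085066]
[[118.76146748 -72.0106702 ]
 [118.73219937  74.69860376]] [118.74683342   1.34396678] wing yaw vs tool [[105.97874441   3.88670218]
 [ 79.69545259   3.88517475]]
```

```bash
python3 -m handwheel '[[0,0.0025,0,0,0,0,-1],[0,0.0025,0.015,0,0,0,-1],[0,0.0025,0.03,0,0,0,-1],[0,0.0025,0.04,0,0,0,-1],[0,0.0025,0.04,0,0,0,-1]]'
python3 -m handwheel '[[0,0,0.004,0,0,0,-1],[0,0,0.008,0,0,0,-1],[0,0,0.008,0,0,0,-1]]'
python3 -m handwheel '[[0,0,0.003,0,0,0,-1],[0,0,0.005,0,0,0,-1],[0,0,0.005,0,0,0,-1]]'
```

```text
clock: 12.2
position: [488.6, -175.9, 113.9]
ee_rot: [-0.681, 0.732, 0.001, -0.001]
contact_force: [0.1, 0.7, -2.8]
gripper_width: 8.5
grasp_force: 59.9
clock: 12.58
position: [489.2, -175.9, 107.1]
ee_rot: [-0.681, 0.732, 0.0, -0.0]
contact_force: [0.4, -0.5, -4.1]
gripper_width: 8.8
grasp_force: 59.9
clock: 12.95
position: [489.2, -175.9, 102.1]
ee_rot: [-0.681, 0.732, 0.0, -0.0]
contact_force: [0.5, -0.3, -3.9]
gripper_width: 8.9
grasp_force: 60.0
```

```bash
python3 -m handwheel '[[0,0,0.002,0,0,0,-1],[0,0,0.004,0,0,0,-1],[0,0,0.004,0,0,0,-1]]'
python3 -m handwheel '[[0,0,0.002,0,0,0,-1],[0,0,0.003,0,0,0,-1],[0,0,0.003,0,0,0,-1]]'
```

```text
clock: 13.32
position: [489.6, -176.0, 99.1]
ee_rot: [-0.681, 0.732, -0.0, 0.0]
contact_force: [-1.9, 1.9, 4.2]
gripper_width: 8.7
grasp_force: 61.1
clock: 13.7
position: [489.7, -176.0, 96.4]
ee_rot: [-0.681, 0.732, -0.0, 0.0]
contact_force: [-3.5, 2.7, 7.3]
gripper_width: 9.0
grasp_force: 61.6
```

```bash
python3 -m handwheel '[[0,0,0.001,0,0,0,-1],[0,0,0.002,0,0,0,-1],[0,0,0.002,0,0,0,-1]]'
```

```text
clock: 14.08
position: [489.7, -176.0, 96.2]
ee_rot: [-0.682, 0.732, -0.001, 0.0]
contact_force: [-6.8, 5.4, 18.3]
gripper_width: 8.4
grasp_force: 63.0
```

Run:
```python
from h import *
st,im,d=snap("wrist","w7");m=camera_model("wrist");K=np.array(m["K"]);T=np.array(m["hand_eye"])
Rw=R.from_quat(st["ee_rot"]).as_matrix()
P=[]
for y in range(50,240,3):
    for x in list(range(150,225,3))+list(range(290,360,3)):
        if d[y,x]>0:
            u=(np.array([x,y])-K[:2,2])/K[0,0];r=np.hypot(*u);c=np.array([*(u/r*np.tan(r)),1])*d[y,x]
            P.append(Rw@(T[:3,:3]@c+T[:3,3])+st["position"])
P=np.array(P);P=P[np.abs(P[:,2]-79)<12];c=np.median(P,0)
A=np.c_[P[:,:2]-c[:2],np.ones(len(P))];s=np.linalg.lstsq(A,P[:,2],rcond=None)[0];print(len(P),c,s,st["contact_force"],np.ptp(P,0))
```

```text
3119 [ 501.04442713 -228.79915916   80.00212609] [7.34345110e-04 5.13594521e-04 8.00169535e+01] [-6.80398829  5.37938073 18.33753831] [131.8040939  121.34801622   4.40042796]
```

The depth check puts the plate's top at about 80 mm (79 expected when flush), with a tilt below 0.001 rad and the push steady. Handing in.

```bash
python3 -c "
from bench import *
print(job_done())"
```

```text
the job is handed in; nothing more can be done
None
```

I turned the stud in line and fitted the cover over the stud and pins. It is held flush on the frame (tilt under 0.001 rad, about 22 N of push) and handed in; the judge gave no verdict.

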